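# Set the register pin and hold the stencil frame open

## Robot

A 7-joint arm with a two-finger parallel gripper is mounted at the origin on the work surface. World frame = base frame: x ahead of the robot, y to its left, z up, the work surface at z = 0. Lengths are in m, angles in degrees, forces in N, time in s.
With the tool pointing down it reaches from about 0.425 to 0.875 m from the base axis. Payload 4.7 kg.
Tool frame: the origin (TCP) lies on the centre line of the jaws, within the pads' length; the fingertips stand 17 mm ahead of it and the grasp point (between the pads) lies 2 mm behind it; z points along the fingers, y is the line along which they close (so a half turn about z gives the same grasp; the last joint's range is limited). The gripper opens to 87 mm and grips with 3 to 60 N. Pads are 19 mm wide; open, the fingers measure 117 mm over their backs; the gripper's body (75 mm by 190 mm) begins 51 mm behind the grasp point.
Start: joints at [75.693, 18.392, -4.016, 83.108, 1.295, 78.541, -3.26], TCP at [0.169, -0.628, 0.24] pointing down, gripper open.
Joint ranges: [-163.93, 163.93], [-17.29, 119.83], [-79.2, 71.16], [3.27, 140.29], [-89.18, 269.18], [5.43, 117.66], [-154.24, 154.24]. Speed limits (degrees/s): [147.25, 147.25, 180, 180, 180, 180, 180].

## Interface

Orientations are given as [roll, pitch, yaw] about the fixed x, y, z axes, in that order (R = Rz(yaw) Ry(pitch) Rx(roll)).
In Python, from cell import env, read_camera gives the robot as it stands.
- The arm moves only by the shell command python3 -m jog 'ROWS' [FORCE]. ROWS is JSON, a list of rows, each a list of 5 numbers: the opening, from 0 (shut) to 1 (fully open), then the shift along the tool's x, y, z each as a share of 0.02 m, from -1 to 1, then the turn about the tool's z as a share of 45 degrees, from -1 to 1. In form: [[gripper, x, y, z, yaw], ...]. A call has 1 to 12 rows; each row shifts and turns the commanded pose from where the row before left it, along the tool's axes as they then stand; what a row does not reach is not made up. A row lasts 1/12 s, in which the tool goes at most 41.7 mm and 7.16 degrees, less where a joint would pass 70% of its speed; a pose out of reach is approached as far as the arm can. A call with a number of a shift or a turn outside -1 to 1 is refused whole. A call with a gripper value outside its range is refused whole. The fingers move at their own pace and stop on an object; FORCE is the grip in N (left out, the last holds). Time passes only in rows, so rows that do not move let the fingers close. It gives the time, the measured TCP pose, the force, the opening and the grip force at its end, in the units of the state.
- env.get_obs(): the state, without advancing time (a new reading comes with each control period).
- read_camera(name): name is "scene" or "top" or "wrist"; returns a dict with "color" (480x640x3 uint8, red, green, blue), "range_z" (480x640 float32, m along the optical axis (not along the pixel's ray), 0 where there is no reading), "mtx" (3x3 intrinsics, pixels), "world_from_camera" (4x4, takes a point from camera to world coordinates); the wrist camera has in their place "T_tool_cam" (4x4, takes a point from camera to tool coordinates, whose origin is the TCP and whose axes are the flange's). Camera axes: x right, y down, z forward; pixel columns grow to the right and rows downward; lengths in m; the calibration is good to about 2 mm. A picture is of the moment at which its call begins: read the wrist's pose just before it.
- env.sign_off(): hands the job in; it is judged then, once.
The state is a dict: "time_s": time; "qpos": joint angles; "joint_velocities": joint speeds; "effort": joint torques, N m; "tool_pos": TCP position; "tool_rot": TCP orientation; "force": force on the tool from outside, world axes, zero at the start; "wrist_torque": the same for the moment, N m; "grip_width": finger opening in m; "grasp_force": force on a finger pad.
Only numpy, scipy, OpenCV 4.12 (cv2) and the standard library are available. Lean on these libraries where they do the work, as an engineer would, in place of code of your own. Each camera call takes 0.05 s, during which the arm holds its last target. There are 200 camera calls.

## Task

Take the yellow-headed register pin out of its dark rest and push it fully down into the white-edged hole of the printing board, and let go of it, while the red stencil frame still lies shut. Then lift the frame with the fingers (the black lug is its handle) and hold it open at 50 degrees, so that I can slip the next ornament under it: it falls shut by itself, so finish while still holding it steady there, and leave the paint bottles, the mug and the painted bird where they are.

Things in the scene. Friction and masses are not known exactly. Their poses are not given: they have to be found in the camera images.
- pin: Register pin, 70 mm tall, standing upright in its rest: steel shaft 8 mm diameter and 40 mm long with a tapered foot, below a yellow cylindrical head 18 mm in diameter and 30 mm high. 30 to 50 g. Origin: centre of the foot's underside; z up along the pin.
- pin_tip (a point): Centre of the pin's lower end (the same point as the pin's origin).
- pin_grip (a point): Middle of the pin's yellow head, 55 mm above its foot; the place to grip from above.
- pin_rest: Fixed dark wooden block 70 x 70 x 30 mm with a hole 10 mm wide and 16 mm deep in the middle of its top, in which the pin stands. Origin: centre of the underside.
- board: Fixed pale wooden printing board, 300 (x) x 280 (y) x 30 mm high. Origin: centre of the underside; its x axis points from the lug side to the hinge side, away from the robot, turned by up to 0.3 rad. Around the pin hole is a white square border, 32 mm wide and 1 mm high (look only).
- board_hole0 (a point): Centre of the mouth of the board's only hole, level with the board's top (30 mm up), at x -118, y +95 mm in the board's frame, 24 mm deep and 10 mm wide, with a 2 mm chamfer. With the pin at the bottom its head spans 16 to 46 mm above the board.
- stencil (a joint): Opening angle (rad) of the red stencil frame: 0 shut flat on the board, 0.873 = 50 degrees, stop at 1.75. The lug side rises. No spring: it weighs about 0.25 to 0.5 kg and falls shut when let go.
- stencil_hinge (a point): Middle of the hinge axis, along the frame's far edge, 31 mm above the table, at x +115, y 0 mm in the board's frame; the axis runs along the board's y. The frame is 200 mm long (from the hinge towards the robot), 240 mm wide and 16 mm thick, with a 3 mm stencil sheet in it.
- stencil_lug (a point): Centre of the frame's black lug: a cylinder 20 mm in diameter, 24 mm long along the board's y, on an 8 mm neck from the frame behind it. Shut, it is 240 mm from the hinge towards the robot, 50 mm to the board's -y side, 34 mm above the hinge axis (35 mm above the board). Pinched from above on its flat ends (fingers closing along the board's y), it pivots between the pads as the frame swings.
- paint_blue_bottle: Blue paint bottle, 38 mm diameter, 100 mm tall, loose, stands by; leave alone. Origin: centre of the underside.
- paint_green_bottle: Green paint bottle, the same size, loose; leave alone. Origin: centre of the underside.
- mug: Blue mug, 80 mm diameter, 90 mm tall, handle towards its +y, loose; leave alone. Origin: centre of the underside.
- ornament: Painted flat wooden bird, about 125 mm long along its y, 52 mm wide, 7 mm thick, loose; leave alone. Origin: under the middle of its body.
Mind the look-alikes: they are no part of the job. Leave any purple or turquoise look-alike of the pin alone.

How it is judged:
By the outcome, as a careful person would: the job done as asked, in the order asked, and still so for the second after the job is handed in, while the arm keeps its last pose, push and grip.
It also fails if it takes over 56 s, if anything falls off the work surface, if the arm or the gripper's body presses on something with over 40 N, if the wrist force passes 120 N, or if a joint passes its speed limit or range.

## Working session

There is one attempt and no reset: what is moved stays moved. The work goes in short steps, Python scripts to look and compute and a shell command to move; the robot and the scene stay as the last step left them, time stands still between calls to the robot, and variables do not carry over. Pictures are saved under pics/ and viewed, at most 10 in all, crops included, and the job is handed in when it is done.

```bash
ls; mkdir -p pics
cat > h.py <<'E'
import numpy as np, cv2
from cell import env, read_camera
from scipy.spatial.transform import Rotation as R
def save(n,c): cv2.imwrite(f'pics/{n}.png',cv2.cvtColor(c,cv2.COLOR_RGB2BGR))
def rays(cam,uv,T=None):
    T=cam['world_from_camera'] if T is None else T
    uv=np.atleast_2d(uv).astype(float)
    d=np.c_[uv,np.ones(len(uv))]@np.linalg.inv(cam['mtx']).T
    return T[:3,3], d@T[:3,:3].T
def onplane(cam,uv,z,T=None):
    o,d=rays(cam,uv,T); return o+d*((z-o[2])/d[:,2])[:,None]
def toolT(o):
    T=np.eye(4);T[:3,:3]=R.from_euler('xyz',o['tool_rot'],degrees=True).as_matrix();T[:3,3]=o['tool_pos'];return T
def cloud(cam,T=None):
    T=cam['world_from_camera'] if T is None else T
    v,u=np.mgrid[:480,:640]; z=cam['range_z']
    p=np.stack([u*z,v*z,z],-1)@np.linalg.inv(cam['mtx']).T
    return p@T[:3,:3].T+T[:3,3]
E
python3 - <<'E'
from h import *
o=env.get_obs(); print({k:np.round(v,3).tolist() for k,v in o.items()})
a=read_camera('scene');b=read_camera('top')
for n,c in (('scene',a),('top',b)): save(n,c['color']); print(n,c['mtx'].round(1).tolist(),c['world_from_camera'].round(3).tolist())
E
```

```text
pics
{'time_s': 0.0, 'qpos': [75.69, 18.437, -4.016, 83.175, 1.295, 78.54, -3.26], 'joint_velocities': [0.015, -0.007, 0.058, 0.001, 0.001, -0.014, -0.103], 'effort': [0.001, -49.129, -0.403, -31.252, -0.064, 0.044, 0.0], 'tool_pos': [0.169, -0.627, 0.238], 'tool_rot': [-179.893, 0.006, 15.121], 'force': [0.387, -0.459, 0.29], 'wrist_torque': [0.074, 0.035, -0.048], 'grasp_force': 0.0, 'grip_width': 0.087}
scene [[494.1, 0.0, 321.8], [0.0, 494.1, 244.8], [0.0, 0.0, 1.0]] [[-0.624, 0.488, -0.61, 1.148], [0.782, 0.39, -0.487, 0.449], [-0.0, -0.781, -0.625, 0.688], [0.0, 0.0, 0.0, 1.0]]
top [[538.4, 0.0, 311.3], [0.0, 538.4, 235.9], [0.0, 0.0, 1.0]] [[0.005, -0.987, 0.16, 0.361], [-1.0, -0.004, 0.009, -0.042], [-0.008, -0.16, -0.987, 1.116], [0.0, 0.0, 0.0, 1.0]]
```

View pics/scene.png

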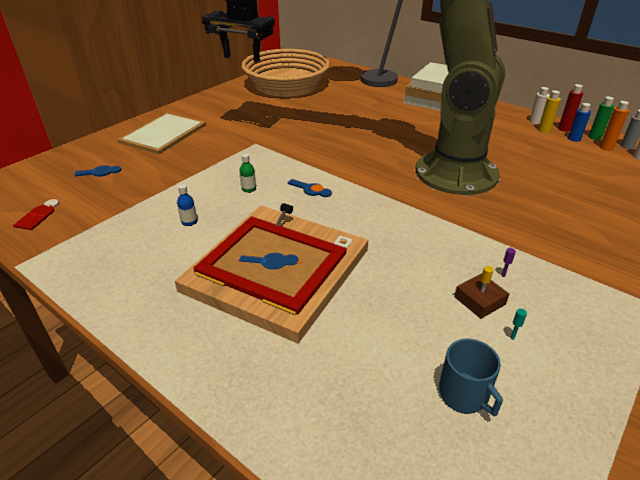

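View pics/top.png

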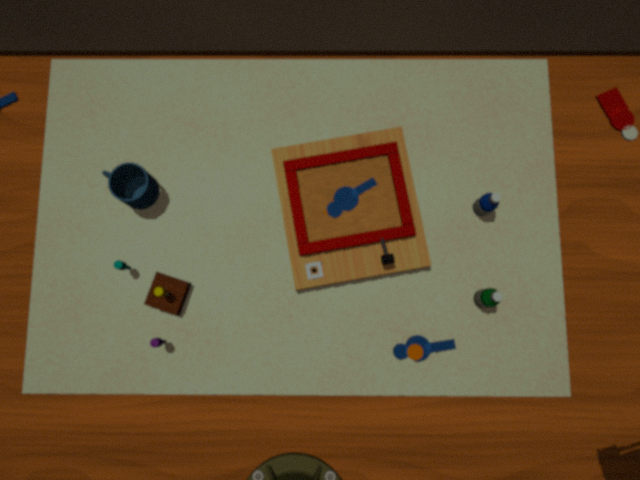

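Pin-like things: yellow (top 159,292 / scene 487,272), turquoise (top 120,265), purple (top 156,342). The yellow one, standing in the dark block, fits the description. I'll confirm it in a crop and measure.

Run:
```python
from h import *
a=read_camera('scene');b=read_camera('top')
c=np.hstack([cv2.resize(a['color'][230:350,430:550],(400,400)),cv2.resize(b['color'][245:365,95:215],(400,400))]); save('crop',c)
def mask(cam,f,box):
    h=cv2.cvtColor(cam['color'],cv2.COLOR_RGB2HSV).astype(int); m=f(h[...,0],h[...,1],h[...,2])
    M=np.zeros_like(m);x0,y0,x1,y1=box;M[y0:y1,x0:x1]=m[y0:y1,x0:x1]
    return M
yel=lambda h,s,v:(h>22)&(h<34)&(s>170)&(v>110)
red=lambda h,s,v:((h<6)|(h>174))&(s>180)&(v>60)
blk=lambda h,s,v:(v<40)
for n,cam,box in(('scene',a,(470,255,500,295)),('top',b,(145,280,175,305))):
    m=mask(cam,yel,box);v,u=np.nonzero(m);P=cloud(cam)[m]
    print(n,len(u),'px',u.mean(),v.mean(),'bbox',u.min(),u.max(),v.min(),v.max(),'cloud med',np.median(P,0).round(4),'zmax',P[:,2].max().round(4),'plane',onplane(cam,[u.mean(),v.mean()],.084 if n=='top' else .069).round(4))
# top disc: cloud points at z>.078
# frame: red min area rect
m=mask(b,red,(270,120,440,265)).astype(np.uint8)
ct=max(cv2.findContours(m,0,2)[0],key=cv2.contourArea)
bx=cv2.boxPoints(cv2.minAreaRect(ct));P=onplane(b,bx,.047)
print('red box',bx.round(1).tolist(),P.round(4).tolist(),'sides',np.linalg.norm(P-np.roll(P,-1,0),axis=1).round(4),'ctr',P.mean(0).round(4))
e=P-np.roll(P,-1,0);print('angles',np.degrees(np.arctan2(e[:,1],e[:,0])).round(2))
C=cloud(b);print('red z',np.median(C[m>0][:,2]))
# lug
m=mask(b,blk,(378,250,400,270));v,u=np.nonzero(m);print('lug',len(u),u.mean(),v.mean(),u.min(),u.max(),v.min(),v.max(),onplane(b,[u.mean(),v.mean()],.07),np.median(C[m],0))
# white border
wh=lambda h,s,v:(s<50)&(v>150)
m=mask(b,wh,(302,258,326,282));m=m.astype(np.uint8);ct=max(cv2.findContours(m,0,2)[0],key=cv2.contourArea);r=cv2.minAreaRect(ct);print('border',r,onplane(b,r[0],.031))
m=mask(a,wh,(325,228,360,255)).astype(np.uint8);ct=max(cv2.findContours(m,0,2)[0],key=cv2.contourArea);M=cv2.moments(cv2.convexHull(ct));print('border scene',onplane(a,[M['m10']/M['m00'],M['m01']/M['m00']],.031))
```

```text
scene 46 px 488.2826086956522 269.0217391304348 bbox 484 492 266 272 cloud med [0.4232 0.2628 0.085 ] zmax 0.0895 plane [[0.4041 0.2577 0.069 ]]
top 44 px 157.9318181818182 290.95454545454544 bbox 155 161 288 294 cloud med [0.4203 0.2597 0.0835] zmax 0.0895 plane [[0.4203 0.26   0.084 ]]
red box [[283.1000061035156, 161.8000030517578], [397.79998779296875, 141.10000610351562], [414.70001220703125, 234.6999969482422], [299.8999938964844, 255.39999389648438]] [[0.6884, 0.0261, 0.047], [0.7333, -0.2106, 0.047], [0.5373, -0.2404, 0.047], [0.4946, -0.0102, 0.047]] sides [0.2409 0.1982 0.2341 0.1972] ctr [ 0.6134 -0.1088  0.047 ]
angles [ 100.74    8.64  -79.48 -169.38]
red z 0.046618934967758374
lug 98 387.01020408163265 258.9591836734694 382 392 254 264 [[ 0.48529035 -0.18097966  0.07      ]] [ 0.484518   -0.18007475  0.07314208]Traceback (most recent call last):
  File "<stdin>", line 26, in <module>
ValueError: max() iterable argument is empty
```

View pics/crop.png

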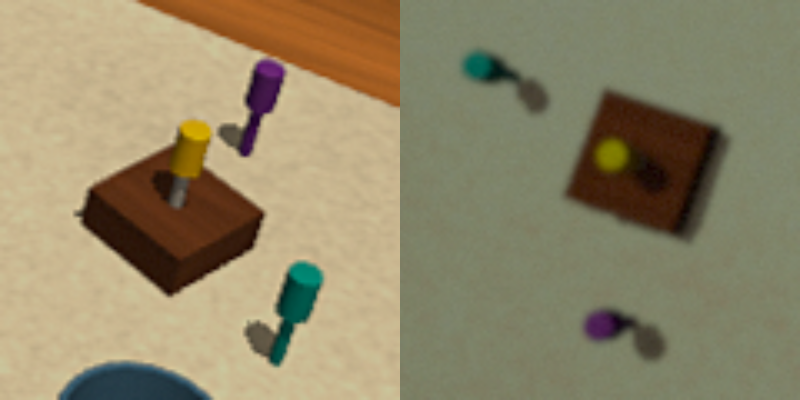

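The crop confirms it: the yellow-headed pin (left 190,150; right 612,155) stands in the dark block, at about (0.420, 0.260) with its top at 84 mm, which is right. The board is turned about +10°. I'll move towards the hole and look with the wrist camera on the way.

```bash
python3 -m jog '[[1,0.95,-0.75,0,0.111],[1,0.95,-0.75,0,0],[1,0.95,-0.75,0,0],[1,0.95,-0.75,0,0],[1,0.95,-0.75,0,0],[1,0.95,-0.75,0,0],[1,0.95,-0.75,0,0],[1,0.95,-0.75,0,0],[1,0.95,-0.75,0,0],[1,0.95,-0.75,0,0],[1,0.95,-0.75,0,0],[1,0.95,-0.75,0,0]]' 15
python3 -m jog '[[1,0.95,-0.75,0,0],[1,0.95,-0.75,0,0],[1,0.95,-0.75,0,0],[1,0.95,-0.75,0,0],[1,0.95,-0.75,0,0],[1,0.95,-0.75,0,0],[1,0.17,-1,0,0],[1,0.17,-1,0,0],[1,0.17,-1,0,0],[1,0.17,-1,0,0],[1,0.17,-1,0,0],[1,0.17,-1,0,0]]'
python3 -m jog '[[1,0.17,-1,0,0],[1,0.17,-1,0,0],[1,0.17,-1,0,0],[1,0.17,-1,0,0],[1,0.17,-1,0,0],[1,0.17,-1,0,0],[1,0,0,0,0],[1,0,0,0,0]]'
python3 - <<'E'
from h import *
o=env.get_obs();w=read_camera('wrist');save('w1',w['color']);np.savez('w1.npz',T=toolT(o)@w['T_tool_cam'],**w)
print(w['mtx'].round(1).tolist(),w['T_tool_cam'].round(3).tolist())
E
```

```text
time_s: 1.2
tool_pos: [0.3612, -0.4079, 0.2395]
tool_rot: [180.0, 0.0, 10.1]
force: [0.2, -0.0, 0.6]
grip_width: 0.0867
grasp_force: 0.0
time_s: 2.2
tool_pos: [0.4558, -0.1775, 0.2394]
tool_rot: [180.0, 0.0, 10.1]
force: [-0.7, 0.1, -0.6]
grip_width: 0.0871
grasp_force: 0.0
time_s: 2.87
tool_pos: [0.455, -0.056, 0.2396]
tool_rot: [179.9, -0.0, 10.3]
force: [-0.1, -0.3, 0.1]
grip_width: 0.087
grasp_force: 0.0
[[410.5, 0.0, 322.2], [0.0, 410.5, 242.2], [0.0, 0.0, 1.0]] [[-0.0, -0.964, -0.267, 0.073], [1.0, -0.001, 0.001, -0.001], [-0.001, -0.267, 0.964, -0.144], [0.0, 0.0, 0.0, 1.0]]
```

View pics/w1.png

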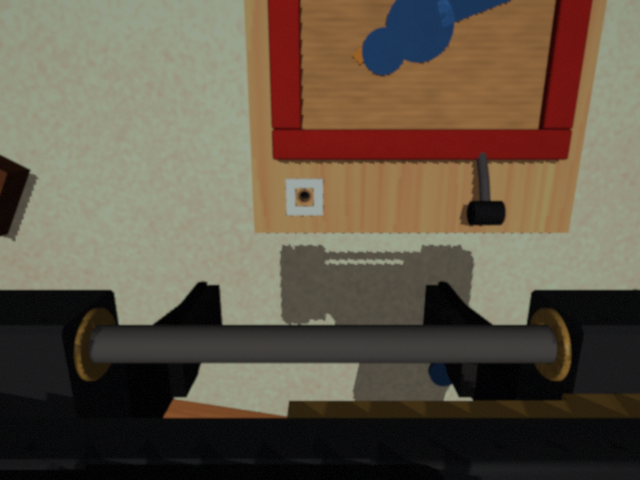

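The wrist view shows the white-edged hole at (304,197), the frame's near rail at rows 129–160, and the lug at (487,212). I'll measure all three.

```bash
cat > meas.py <<'E'
from h import *
w=dict(np.load('w1.npz'));T=w['T'];c=w['color'];h=cv2.cvtColor(c,cv2.COLOR_RGB2HSV).astype(int)
def ct(m,x0,y0,x1,y1):
    M=np.zeros(m.shape,np.uint8);M[y0:y1,x0:x1]=m[y0:y1,x0:x1];return max(cv2.findContours(M,0,1)[0],key=cv2.contourArea)
k=ct((h[...,1]<50)&(h[...,2]>110),275,165,335,230);b=cv2.boxPoints(cv2.minAreaRect(k));P=onplane(w,b,.031,T)
print('border',P.mean(0).round(4),np.linalg.norm(P-np.roll(P,1,0),axis=1).round(4))
k=ct(h[...,2]<45,295,188,315,206);print('holepx',onplane(w,k.reshape(-1,2).mean(0),.030,T).round(4))
# near board edge (bottom) and frame near rail lower edge lines
C=cloud(w,T)
def line(pts,z):
    vx,vy,x0,y0=cv2.fitLine(onplane(w,pts,z,T)[:,:2].astype(np.float32),2,0,.01,.01).ravel();return np.degrees(np.arctan2(vy,vx)),x0,y0
red=((h[...,0]<6)|(h[...,0]>174))&(h[...,1]>150)&(h[...,2]>50)
print('red bottom',line([(u,np.nonzero(red[:200,u])[0].max()) for u in range(285,560)],.031))
wood=(h[...,0]>8)&(h[...,0]<20)&(h[...,1]>80)&(h[...,2]>100)
print('board near edge',line([(u,np.nonzero(wood[:245,u])[0].max()) for u in range(265,560)],.030))
m=(h[...,2]<40);m[:198]=0;m[228:]=0;m[:,:460]=0;m[:,512:]=0
v,u=np.nonzero(m);Q=C[m];print('lug px',u.min(),u.max(),v.min(),v.max(),'cloud med',np.median(Q,0).round(4),'top',np.median(Q[Q[:,2]>.07],0).round(4),
 'ends',onplane(w,[[u.min(),212],[u.max(),212]],.068,T).round(4).tolist())
E
python3 meas.py
```

```text
border [ 0.4676 -0.0371  0.031 ] [0.0314 0.0308 0.0314 0.0315]
holepx [[ 0.4695 -0.0369  0.03  ]]
red bottom (np.float32(-79.64081), np.float32(0.5180644), np.float32(-0.12963021))
board near edge (np.float32(-79.34994), np.float32(0.4542636), np.float32(-0.13657168))
lug px 467 503 198 224 cloud med [ 0.4878 -0.1771  0.0721] top [ 0.4871 -0.1797  0.0729] ends [[0.4849, -0.1651, 0.068], [0.4899, -0.1928, 0.068]]
```

```bash
python3 -m jog '[[0.6,0.07,-1,0,0],[0.6,0.07,-1,0,0],[0.6,0.07,-1,0,0],[0.6,0.07,-1,0,0],[0.6,0.07,-1,0,0],[0.6,0.07,-1,0,0],[0.6,0.07,-1,0,0],[0.6,0.07,-1,0,0],[0.6,0.07,-1,0,0],[0.6,0.07,-1,0,0],[0.6,0.07,-1,0,0],[0.6,0.07,-1,0,0]]'
python3 -m jog '[[0.6,0.07,-1,1,0],[0.6,0.07,-1,1,0],[0.6,0.07,-1,1,0],[0.6,0.07,-0.85,0,0],[0.6,0,0,0,0],[0.6,0,0,0,0]]'
cat > seepin.py <<'E'
import sys
from h import *
zt=float(sys.argv[1])
o=env.get_obs();w=read_camera('wrist');T=toolT(o)@w['T_tool_cam'];save(sys.argv[2],w['color'])
h=cv2.cvtColor(w['color'],cv2.COLOR_RGB2HSV).astype(int);m=((h[...,0]>22)&(h[...,0]<34)&(h[...,1]>150)&(h[...,2]>70)).astype(np.uint8)
m[290:]=0
k=max(cv2.findContours(m,0,1)[0],key=cv2.contourArea);C=cloud(w,T)
M=np.zeros_like(m);cv2.drawContours(M,[k],0,1,-1);P=C[M>0];t=P[P[:,2]>P[:,2].max()-.006]
print(o['tool_pos'],o['tool_rot'],'bbox',cv2.boundingRect(k),'ztop',np.median(t[:,2]).round(4),'cloud ctr',((t.max(0)+t.min(0))/2).round(4),t.mean(0).round(4))
# the top disc nearest the camera: enclosing circle of pixels of the top
vv,uu=np.nonzero((M>0)&(C[...,2]>zt-.004)); (cx,cy),r=cv2.minEnclosingCircle(np.c_[uu,vv].astype(np.float32))
p=onplane(w,[cx,cy],zt,T)[0];print('disc',cx,cy,r,p.round(4))
d=toolT(o)[:3,:3].T@(p-o['tool_pos']);print('tool shift (mm)',(d*1000).round(1))
E
python3 seepin.py .084 w2
```

```text
time_s: 3.92
tool_pos: [0.4299, 0.1818, 0.2395]
tool_rot: [180.0, -0.0, 10.0]
force: [0.4, 0.3, 0.4]
grip_width: 0.0522
grasp_force: 0.0
time_s: 4.42
tool_pos: [0.4218, 0.2587, 0.1793]
tool_rot: [-180.0, 0.0, 10.1]
force: [0.9, -0.7, -0.3]
grip_width: 0.0519
grasp_force: 0.0
[0.42179433 0.25870956 0.17927578] [-1.79981766e+02  4.93946385e-02  1.01453118e+01] bbox (305, 239, 29, 27) ztop 0.3233 cloud ctr [0.4936 0.2726 0.3233] [0.4936 0.2726 0.3233]
disc 319.21429443359375 252.64285278320312 14.45798397064209 [0.4214 0.2614 0.084 ]
tool shift (mm) [ 0.1 -2.7 95.3]
```

View pics/w2.png

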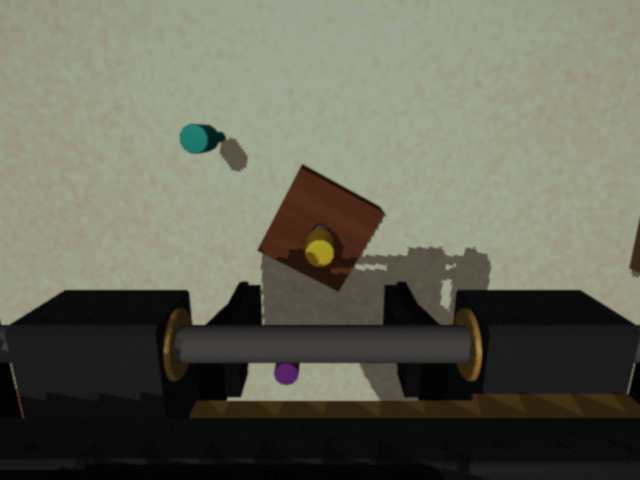

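The yellow head is at (320,252), between the fingers; turquoise at (196,138) and purple at (286,373) are clear of them. I'll descend and grip.

```bash
python3 -m jog '[[0.6,0,-0.13,0.5,0],[0.6,0,0,1,0],[0.6,0,0,1,0],[0.6,0,0,1,0],[0.6,0,0,1,0],[0.6,0,0,0.7,0],[0.6,0,0,0.4,0],[0.6,0,0,0,0]]'
python3 -m jog '[[0.1,0,0,0,0],[0.1,0,0,0,0],[0.1,0,0,0,0],[0.1,0,0,0,0],[0.1,0,0,0,0],[0.1,0,0,0,0]]' 20
```

```text
time_s: 5.13
tool_pos: [0.4203, 0.2599, 0.0657]
tool_rot: [179.9, 0.2, 10.0]
force: [0.9, 0.1, -0.6]
grip_width: 0.0518
grasp_force: 0.0
time_s: 5.63
tool_pos: [0.4213, 0.2618, 0.0679]
tool_rot: [180.0, -0.0, 10.1]
force: [0.0, -0.3, 0.5]
grip_width: 0.02
grasp_force: 0.0
```

```bash
python3 -m jog '[[0.1,0,0,0,0],[0.1,0,0,0,0],[0.1,0,0,0,0],[0.1,0,0,0,0]]'
python3 -m jog '[[0.1,0,0,-0.3,0],[0.1,0,0,-0.8,0],[0.1,0,0,-1,0],[0.1,0,0,-1,0],[0.1,0,0,-1,0],[0.1,0,0,0,0]]'
```

```text
time_s: 5.97
tool_pos: [0.4212, 0.2618, 0.0677]
tool_rot: [180.0, -0.0, 10.1]
force: [-0.3, -1.1, 2.6]
grip_width: 0.0175
grasp_force: 20.0
time_s: 6.47
tool_pos: [0.4228, 0.2633, 0.1532]
tool_rot: [-179.9, -0.3, 10.1]
force: [1.4, 0.9, -0.6]
grip_width: 0.0175
grasp_force: 20.0
```

```bash
python3 -m jog '[[0.1,-0.09,0.5,0,0],[0.1,-0.09,1,0,0],[0.1,-0.09,1,0,0],[0.1,-0.09,1,0,0],[0.1,-0.09,1,0,0],[0.1,-0.09,1,0,0],[0.1,-0.09,1,0,0],[0.1,-0.09,1,0,0],[0.1,-0.09,1,0,0],[0.1,-0.09,1,0,0],[0.1,-0.09,1,0,0],[0.1,-0.09,1,0,0]]'
python3 -m jog '[[0.1,-0.09,1,0,0],[0.1,-0.09,1,0,0],[0.1,-0.09,1,0.5,0],[0.1,-0.08,0.63,0.6,0],[0.1,0,0,0.5,0],[0.1,0,0,0,0],[0.1,0,0,0,0],[0.1,0,0,0,0]]'
python3 - <<'E'
from h import *
o=env.get_obs();w=read_camera('wrist');np.savez('w3.npz',T=toolT(o)@w['T_tool_cam'],p=o['tool_pos'],**w)
save('w3',cv2.resize(w['color'][160:340,200:440],(800,600),interpolation=cv2.INTER_CUBIC))
E
```

```text
time_s: 7.47
tool_pos: [0.4395, 0.0305, 0.149]
tool_rot: [180.0, 0.1, 10.1]
force: [0.9, -0.0, -1.2]
grip_width: 0.0176
grasp_force: 20.0
time_s: 8.13
tool_pos: [0.4461, -0.0398, 0.1177]
tool_rot: [-180.0, -0.0, 10.2]
force: [0.2, 0.9, -0.3]
grip_width: 0.0173
grasp_force: 20.0
```

View pics/w3.png

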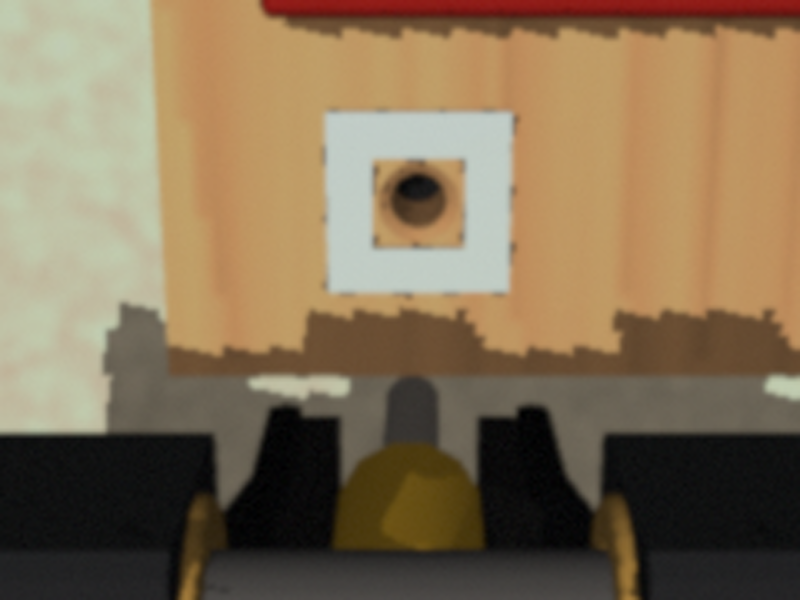

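The crop shows the hole at (419,201), which is full-frame (325.7,220.3). The shaft is centred on column 412 (full 323.6), with the foot's far edge at row 377 (full 273.1).

Run:
```python
from h import *
from cell import env
w=dict(np.load('w3.npz'));w=dict(w);T=w['T_tool_cam']
pz=.117
h=onplane(w,[326,220.5],pz-.030,T)[0];b=onplane(w,[325.8,220.6],pz-.031,T)[0];f=onplane(w,[323.6,273.1],.0537,T)[0]
print('hole tool',h.round(4),b.round(4),'foot far edge',f.round(4), w['p'])
o=env.get_obs();print(o['tool_pos'],o['tool_rot'])
# shaft mid height lateral
print(onplane(w,[323.6,280],.045,T)[0].round(4))
Tw=w['T'];print('hole world',onplane(w,[326,220.5],.030,Tw).round(4))
```

```text
hole tool [0.022  0.0013 0.087 ] [0.0222 0.0011 0.086 ] foot far edge [ 0.0019 -0.0002  0.0537] [ 0.44608919 -0.03980771  0.11772918]
[ 0.44636442 -0.03999091  0.11804217] [ 1.79989759e+02 -4.46641140e-02  1.02391261e+01]
[ 0.0014 -0.0003  0.045 ]
hole world [[ 0.4678 -0.0372  0.03  ]]
```

```bash
python3 -m jog '[[0.1,0.56,0.035,0,0],[0.1,0.55,0.035,0,0],[0.1,0,0,0.5,0],[0.1,0,0,0.5,0],[0.1,0,0,0.5,0],[0.1,0,0,0.15,0],[0.1,0,0,0.15,0],[0.1,0,0,0,0]]'
```

```text
time_s: 8.85
tool_pos: [0.4674, -0.0383, 0.0808]
tool_rot: [-179.9, 0.1, 10.1]
force: [-0.7, 0.9, -2.0]
grip_width: 0.0173
grasp_force: 20.0
```

```bash
python3 -m jog '[[0.1,0,0,0.15,0],[0.1,0,0,0.15,0],[0.1,0,0,0.15,0],[0.1,0,0,0.15,0],[0.1,0,0,0,0]]'
```

```text
time_s: 9.27
tool_pos: [0.468, -0.0384, 0.0691]
tool_rot: [-180.0, 0.0, 10.1]
force: [0.9, 2.5, -2.3]
grip_width: 0.0173
grasp_force: 20.0
```

```bash
python3 -m jog '[[0.1,0,0,0.15,0],[0.1,0,0,0.15,0],[0.1,0,0,0.1,0],[0.1,0,0,0.1,0],[0.1,0,0,0,0],[0.1,0,0,0,0]]'
```

```text
time_s: 9.77
tool_pos: [0.4683, -0.0385, 0.0596]
tool_rot: [-180.0, -0.0, 10.1]
force: [0.4, 4.1, 3.4]
grip_width: 0.017
grasp_force: 20.0
```

```bash
python3 -m jog '[[0.1,0,0,0.07,0],[0.1,0,0,0.05,0],[0.1,0,0,0,0],[0.1,0,0,0,0]]'
```

```text
time_s: 10.1
tool_pos: [0.4695, -0.0385, 0.0591]
tool_rot: [179.9, -0.1, 10.1]
force: [-3.1, 3.8, 16.6]
grip_width: 0.0174
grasp_force: 20.0
```

It bottomed out at the expected height, with 16.6 N upward. I'll release, rise and check.

```bash
python3 -m jog '[[0.5,0,0,0,0],[0.5,0,0,0,0],[0.5,0,0,0,0],[0.5,0,0,0,0],[0.5,0,0,-0.5,0],[0.5,0,0,-1,0],[0.5,0,0,-1,0],[0.5,0,0,-1,0],[0.5,-0.5,0,-1,0],[0.5,-0.5,0,-1,0],[0.5,0,0,0,0],[0.5,0,0,0,0]]'
python3 seepin.py .076 w4
python3 - <<'E'
from h import *
i=cv2.imread('pics/w4.png')[150:330,200:440];cv2.imwrite('pics/w4c.png',cv2.resize(i,(800,600)))
a=read_camera('scene');C=cloud(a);h=cv2.cvtColor(a['color'],cv2.COLOR_RGB2HSV).astype(int)
m=(h[...,0]>22)&(h[...,0]<34)&(h[...,1]>150)&(h[...,2]>110);m[:215]=0;m[255:]=0;m[:,:325]=0;m[:,365:]=0
v,u=np.nonzero(m);P=C[m];print(len(u),u.min(),u.max(),v.min(),v.max(),np.percentile(P[:,2],[5,50,95]),np.median(P,0))
E
```

```text
time_s: 11.1
tool_pos: [0.4489, -0.0428, 0.1685]
tool_rot: [179.9, -0.1, 10.1]
force: [0.1, -0.2, 0.7]
grip_width: 0.0437
grasp_force: 0.0
[ 0.44894944 -0.04281621  0.16845538] [ 1.79857163e+02 -1.32620648e-01  1.00727454e+01] bbox (305, 208, 28, 29) ztop 0.3127 cloud ctr [ 0.5202 -0.0287  0.3127] [ 0.5202 -0.0287  0.3127]
disc 318.63580322265625 222.09259033203125 14.554146766662598 [ 0.4682 -0.0366  0.076 ]
tool shift (mm) [19.8 -3.  92.5]
39 340 347 222 227 [0.07390454 0.07670224 0.07851051] [ 0.4691362  -0.03463827  0.07670224]
```

View pics/w4c.png

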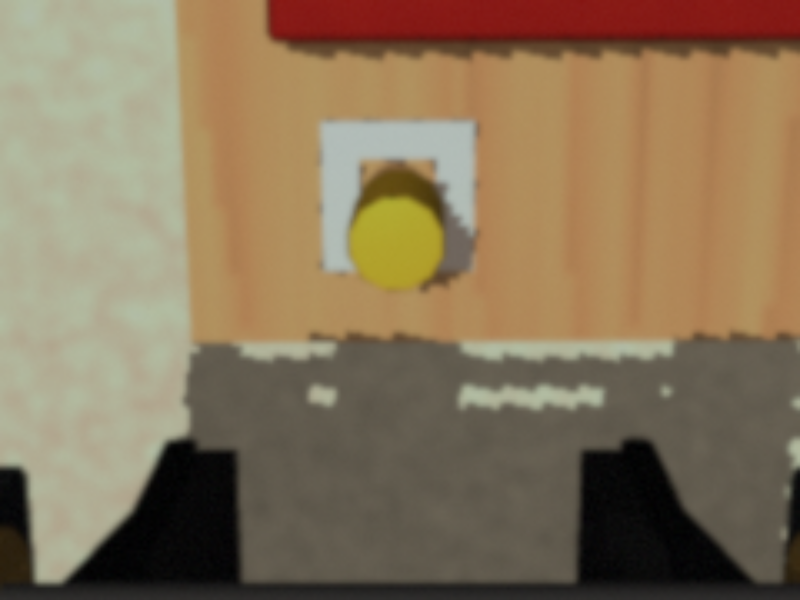

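The picture shows the head centred over the white border, upright at crop (396,243), with its top at about 76 mm: fully seated. Next, over to the lug.

```bash
python3 -m jog '[[0.6,0.1,1,0,-0.008],[0.6,0.1,1,0,0],[0.6,0.1,1,0,0],[0.6,0.1,1,0,0],[0.6,0.1,1,0,0],[0.6,0.1,1,0,0],[0.6,0.1,1,0,0],[0.6,0,0.1,0,0],[0.6,0,0,0,0],[0.6,0,0,0,0]]'
python3 - <<'E'
from h import *
o=env.get_obs();w=read_camera('wrist');T=toolT(o)@w['T_tool_cam'];save('w5',w['color'])
C=cloud(w,w['T_tool_cam']);h=cv2.cvtColor(w['color'],cv2.COLOR_RGB2HSV).astype(int)
m=(h[...,2]<45).astype(np.uint8);m[:195]=0;m[275:]=0;m[:,:265]=0;m[:,380:]=0
for k in cv2.findContours(m,0,1)[0]:
    if cv2.contourArea(k)>150:
        x,y,ww,hh=cv2.boundingRect(k);r=cv2.minAreaRect(k)
        print('lug',(x,y,ww,hh),r,'ends tool',onplane(w,[[x,y+hh/2],[x+ww,y+hh/2]],o['tool_pos'][2]-.070,w['T_tool_cam']).round(4).tolist(),'minus ctr x',onplane(w,r[0],o['tool_pos'][2]-.070,w['T_tool_cam']).round(4))
        M=np.zeros_like(m);cv2.drawContours(M,[k],0,1,-1);P=cloud(w,T)[M>0];print(np.percentile(P[:,2],[10,50,90,99]),np.median(P,0).round(4))
print(o['tool_pos'],o['tool_rot'])
E
```

```text
time_s: 12.03
tool_pos: [0.4877, -0.1787, 0.1665]
tool_rot: [-179.9, 0.0, 10.5]
force: [0.2, 0.8, 0.2]
grip_width: 0.0524
grasp_force: 0.0
lug (308, 236, 38, 31) ((326.5, 251.0), (30.0, 37.0), 90.0) ends tool [[0.0005, -0.0096, 0.0965], [0.0005, 0.0137, 0.0965]] minus ctr x [[0.0008 0.0017 0.0965]]
[0.06800812 0.07241609 0.07390787 0.07489896] [ 0.4892 -0.1803  0.0724]
[ 0.48768409 -0.17870831  0.16647923] [-1.79902407e+02  4.96345762e-02  1.04954180e+01]
```

View pics/w5.png

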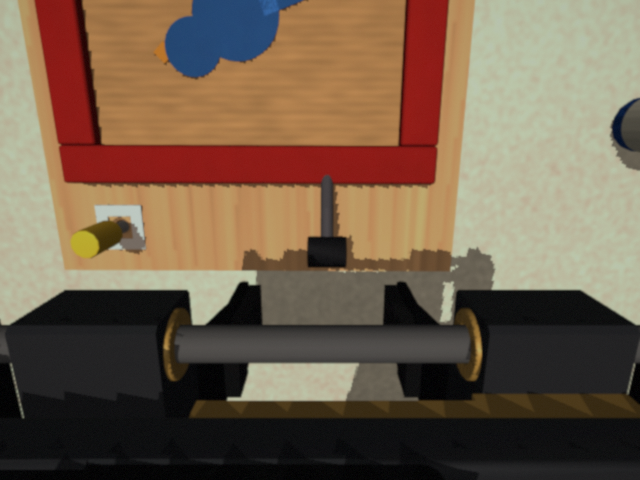

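The lug is at (327,251), centred between the fingers. I'll descend onto it, pinch and test-lift.

```bash
python3 -m jog '[[0.6,0,0.1,0.5,0],[0.6,0,0,1,0],[0.6,0,0,1,0],[0.6,0,0,1,0],[0.6,0,0,1,0],[0.6,0,0,0.5,0],[0.6,0,0,0.2,0],[0.6,0,0,0,0]]'
python3 -m jog '[[0.1,0,0,0,0],[0.1,0,0,0,0],[0.1,0,0,0,0],[0.1,0,0,0,0],[0.1,0,0,0,0],[0.1,0,0,0,0],[0.1,0,0,0,0],[0.1,0,0,0,0],[0.1,0,0,0,0]]' 40
```

```text
time_s: 12.75
tool_pos: [0.4876, -0.1806, 0.0623]
tool_rot: [-179.9, 0.1, 10.5]
force: [0.1, 0.1, 0.1]
grip_width: 0.0522
grasp_force: 0.0
time_s: 13.5
tool_pos: [0.4885, -0.1813, 0.0636]
tool_rot: [180.0, -0.0, 10.5]
force: [-1.6, 0.8, 5.8]
grip_width: 0.0236
grasp_force: 40.0
```

```bash
python3 -m jog '[[0.1,0.09,0,-0.52,0],[0.1,0.11,0,-0.52,0],[0.1,0.13,0,-0.51,0],[0.1,0.15,0,-0.51,0],[0.1,0,0,0,0]]'
```

```text
time_s: 13.92
tool_pos: [0.4982, -0.1795, 0.1064]
tool_rot: [180.0, -0.0, 10.5]
force: [0.2, -0.7, -2.7]
grip_width: 0.0233
grasp_force: 40.0
```

```bash
python3 -m jog '[[0.1,0.175,0,-0.5,0],[0.1,0.195,0,-0.49,0],[0.1,0.22,0,-0.48,0],[0.1,0.235,0,-0.475,0],[0.1,0.26,0,-0.46,0],[0.1,0.28,0,-0.45,0],[0.1,0,0,0,0]]'
```

```text
time_s: 14.5
tool_pos: [0.5254, -0.1745, 0.1636]
tool_rot: [179.9, -0.0, 10.5]
force: [-3.6, -0.1, -1.2]
grip_width: 0.0238
grasp_force: 40.0
```

```bash
python3 -m jog '[[0.1,0.3,0,-0.435,0],[0.1,0.315,0,-0.425,0],[0.1,0.335,0,-0.41,0],[0.1,0.35,0,-0.395,0],[0.1,0.37,0,-0.38,0],[0.1,0.385,0,-0.36,0],[0.1,0.4,0,-0.345,0],[0.1,0.415,0,-0.33,0],[0.1,0.43,0,-0.31,0],[0.1,0.445,0,-0.29,0],[0.1,0,0,0,0],[0.1,0,0,0,0]]'
cat > ang.py <<'E'
from h import *
o=env.get_obs();a=read_camera('scene');b=read_camera('top');print(o['tool_pos'].round(4) if hasattr(o['tool_pos'],'round') else o['tool_pos'],o['force'])
for n,cam in(('scene',a),('top',b)):
    C=cloud(cam);h=cv2.cvtColor(cam['color'],cv2.COLOR_RGB2HSV).astype(int)
    m=((h[...,0]<6)|(h[...,0]>174))&(h[...,1]>160)&(h[...,2]>40)&(cam['range_z']>0)
    m&=(abs(C[...,0]-.62)<.2)&(abs(C[...,1]+.11)<.18)&(C[...,2]>.03)&(C[...,2]<.3)
    P=C[m];y=np.radians(10.4);X=P[:,0]*np.cos(y)+P[:,1]*np.sin(y);Z=P[:,2]
    # robust plane fit z vs board-x (top face dominates)
    vx,vy,x0,y0=cv2.fitLine(np.c_[X,Z].astype(np.float32),cv2.DIST_HUBER,0,.001,.001).ravel()
    print(n,len(P),'angle',np.degrees(np.arctan2(abs(vy),abs(vx))).round(2))
hg=np.array([.4676,-.0371])+.233*np.array([.9836,.1805])-.095*np.array([-.1805,.9836])
d=np.array(o['tool_pos'])[:2]-hg;X=d@[.9836,.1805];z=o['tool_pos'][2]+.002-.031
print('from tcp',X,z,np.hypot(X,z),np.degrees(np.arctan2(z,-X))-8.06)
y=cv2.cvtColor(a['color'],cv2.COLOR_RGB2BGR);cv2.imwrite('pics/fin.png',y[100:400,120:520])
E
python3 ang.py
```

```text
time_s: 15.5
tool_pos: [0.5989, -0.1611, 0.2357]
tool_rot: [180.0, -0.1, 10.5]
force: [-2.0, -2.1, 0.1]
grip_width: 0.0233
grasp_force: 40.0
[ 0.5989 -0.1611  0.2357] [-1.99376545 -2.08768582  0.0629443 ]
scene 4925 angle 50.06
top 1228 angle 49.35
from tcp -0.12624732082226103 0.20666362100285843 0.2421739834515921 50.519945683248096
```

View pics/fin.png

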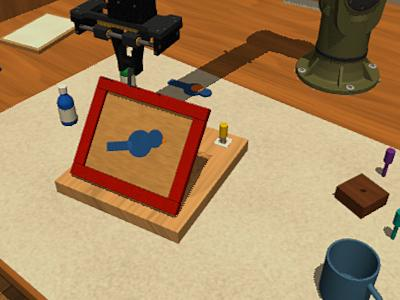

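The frame is held open at about 50°. The pin is seated at crop (223,133), and the other things are where they were. I'll let it settle, re-check the angle and hand in.

```bash
python3 -m jog '[[0.1,0,0,0,0],[0.1,0,0,0,0],[0.1,0,0,0,0],[0.1,0,0,0,0],[0.1,0,0,0,0],[0.1,0,0,0,0]]'
python3 ang.py; python3 -c "
from cell import env
print(env.sign_off())"
```

```text
time_s: 16.1
tool_pos: [0.5981, -0.1613, 0.2351]
tool_rot: [180.0, 0.0, 10.5]
force: [-1.7, -2.2, 0.1]
grip_width: 0.0234
grasp_force: 40.0
[ 0.5981 -0.1613  0.2351] [-1.65932554 -2.17600766  0.11898341]
scene 4926 angle 49.75
top 1243 angle 49.08
from tcp -0.12710340940673234 0.20612287121808942 0.2421609273231429 50.28039571411647
the job is handed in; nothing more can be done
None
```

The yellow-headed pin is fully down in the board's hole and released, and the arm is holding the stencil frame open by its lug at 50° (measured 49–50.3°); the job is handed in at about 16 s, with no verdict shown.

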